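Park the collet chuck behind the sprung dust flap

TASK

Lift the collet chuck out of the plywood stand and put it away in the grey dust pocket: push the sprung flap open with the end of the shank, hold it back while you feel for the bush inside, and push the shank down gently until it stands on the bottom, then let go. Use a light hand throughout, never force it, do not drop the chuck, and leave the other tools where they lie.

Things in the scene. Friction and masses are not known exactly. Their poses are not given: they have to be found in the camera images.
- chuck: Plain steel collet chuck, 0.28-0.45 kg, 127 mm tall, standing nut up in the plywood stand (shank end 8 mm above the bed). Origin: centre of the shank's lower end; own z along its axis, up. Shank 20 mm in diameter, 0-88 mm, with a 1.5 mm chamfer at its end; 28 mm collar 88-95 mm; round nut 34 mm in diameter 95-127 mm, straight up to 121 mm: grip it here from above, firmly.
- stand: Fixed plywood block 64 x 116 x 42 mm (own x, y, z) with two 23 mm holes, 34 mm deep, at own y = -27 and +27 mm; the chuck stands in one. Origin at the centre of its underside.
- pocket: Fixed grey dust pocket, a box 72 x 64 x 96 mm (own x, y, z) on a 72 x 110 mm foot plate; origin at the centre of its underside. Its top is a mouth, own x -30 to +28, y -26 to +26 mm, shut by a sprung flap. A bush stands hidden inside. It is meant for a light hand: 50 N in all from the chuck on flap, bush and bottom is too much, as is 10 N from the gripper.
- pocket_axis (a point): Middle of the pocket at the level of its rim: own x 0, y 0, z 96 mm, axes as the pocket's. This is where the bush's axis would be nominally, but the bush is clamped in slots: its true axis stands up to 7 mm off in own x and up to 7 mm off in own y, differently each time; under the flap it cannot be seen, only felt.
- pocket_bush (a point): Nominal centre of the bush's flat steel top, own z 38 mm of the pocket, flat to 24 mm from the axis; 22 mm bore, 1.5 mm chamfer. Off the bore the shank end stops at z 38 mm; within 2 to 3 mm of its axis it drops in or can be eased in, and near its edge it tips in by up to 1 mm.
- pocket_bottom (a point): Nominal bush axis at the bottom, own z 8 mm of the pocket, where the shank end stands when home (collar then 7 mm above the rim). 7 mm above the bottom a sprung ball presses on the shank from own +x with about 5 N, so the chuck does not always fall home by itself: push it down, 5 to 15 N, until it stops.
- pocket_hinge (a point): Middle of the flap's hinge axis: own x +26, y 0, z 93 mm of the pocket; the hinge runs along own y. The flap is 54 mm long, reaching to own x -28 mm when shut. Hinge pin and lugs stand up to 103 mm high at own x +31 mm.
- dust_flap (a joint): Flap angle a, rad: 0 shut and level, growing as it swings down into the pocket, at most 1.55. Spring 0.08 N m shut, 0.12 at 1.3 rad: push it near its free edge (own -x side), then hold it back towards the hinge (+x) with the shank while lowering. It presses the shank to -x with 2 N and can slowly bend it some mm in the grip; with the shank past its edge the shank's own x is 14 - 52 cos(a) mm.
- spanner_24: Open-ended spanner lying on the bed, 58 x 252 x 10 mm; leave alone.
- spindle_nut: Spindle nut, 50 mm across, 28 mm high; leave alone.
- nut_wrench: Collet nut wrench with a handle, 54 x 237 x 12 mm; leave alone.
- stubby_driver: Short screwdriver, 35 x 148 x 26 mm; leave alone.
Things that resemble listed ones, but are neither listed nor needed, are in the scene too. What is shaped like the chuck but orange or yellow is not meant.

How it is judged:
By the outcome, as a careful person would: the job done as asked, in the order asked, and still so for the second after the job is handed in, with the robot touching nothing.
It also fails if it takes over 64 s, if anything falls off the work surface, if the arm or the gripper's body presses on something with over 40 N, if the wrist force passes 120 N, or if a joint passes its speed limit or range.

ROBOT

A 6-joint arm with a two-finger parallel gripper is mounted at the origin on a cart in front of the work surface, level with it; the furniture and walls round the work are solid. World frame = base frame: x ahead of the robot, y to its left, z up, the work surface at z = 0. Lengths are in mm, angles in degrees, forces in N, time in s.
With the tool pointing down it reaches from about 300 to 850 mm from the base axis. Payload 4.2 kg.
Tool frame: the origin (TCP) lies midway between the tips of the shut fingers; the grasp point (between the pads) lies 19 mm behind it; z points along the fingers, y is the line along which they close (so a half turn about z gives the same grasp; the last joint's range is limited). The gripper opens to 91 mm and grips with 3 to 60 N. Pads are 32 mm wide; open, the fingers measure 118 mm over their backs; the gripper's body (76 mm by 178 mm) begins 60 mm behind the grasp point.
Start: joints at [72.594, 18.312, 89.639, -0, 72.044, -1.146], TCP at [161.005, 552.015, 213.976] pointing down, gripper open.
Joint ranges: [-177.97, 177.97], [-48.28, 115.42], [12.27, 149.76], [-77.06, 257.06], [2.81, 150.46], [-146.56, 146.56]. Speed limits (degrees/s): [147.25, 147.25, 180, 180, 180, 180].

INTERFACE

Orientations are given as [roll, pitch, yaw] about the fixed x, y, z axes, in that order (R = Rz(yaw) Ry(pitch) Rx(roll)).
In Python, from workcell import env gives the robot as it stands.
- The arm moves only by the shell command python3 -m jog 'ROWS' [FORCE]. ROWS is a JSON object of lists of equal length, an entry for each row: "jaw": the finger opening in mm, from 0 to 91.2; "slide": the shift along the tool's x, y, z in units of 30 mm (1.0 is 30 mm), a list of three; "spin": the turn about the tool's z in units of 8 degrees (1.0 is 8 degrees). In form: {"jaw": [jaw, ...], "slide": [[dx, dy, dz], ...], "spin": [spin, ...]}. A call has 1 to 10 rows; each row shifts and turns the commanded pose from where the row before left it, along the tool's axes as they then stand; what a row does not reach is not made up. A row lasts 1/10 s, in which the tool goes at most 50 mm and 8.59 degrees, less where a joint would pass 70% of its speed; a pose out of reach is approached as far as the arm can. A call is refused whole if a number of a shift passes 1 or a number of a turn 1, either way. A call with a gripper value outside its range is refused whole. The fingers move at their own pace and stop on an object; FORCE is the grip in N (left out, the last holds). Time passes only in rows, so rows that do not move let the fingers close. It gives the time, the measured TCP pose, the force, the opening and the grip force at its end, in the units of the state.
- env.state(): the state, without advancing time (a new reading comes with each control period).
- env.grab_frame(name): name is "side" or "top" or "wrist"; returns the picture (384x512x3 uint8, red, green, blue); there is no depth.
- env.camera_model(name): a dict with "fx", "fy", "cx", "cy" (pixels), "camera_from_world" (4x4, takes a point from world to camera coordinates). Camera axes: x right, y up, looking along -z (the intrinsics and any distortion apply to the point x, -y, -z); pixel columns grow to the right and rows downward; lengths in mm; the calibration is good to about 2 mm. A picture is of the moment at which its call begins: read the wrist's pose just before it. camera_model takes no time and is no camera call; for the wrist camera it gives the pose at the moment of the call.
- env.job_done(): hands the job in; it is judged then, once.
The state is a dict: "time_s": time; "qpos": joint angles; "qvel": joint speeds; "effort": joint torques, N m; "ee_pos": TCP position; "ee_rot": TCP orientation; "force": force on the tool from outside, world axes, zero at the start; "torque": the same for the moment, N m; "gripper_width": finger opening in mm; "gripper_force": force on a finger pad.
Only numpy, scipy, OpenCV 4.12 (cv2) and the standard library are available. Lean on these libraries where they do the work, as an engineer would, in place of code of your own. Each camera call takes 0.05 s, during which the arm holds its last target. There are 200 camera calls.

## Working session

There is one attempt and no reset: what is moved stays moved. The work goes in short steps, Python scripts to look and compute and a shell command to move; the robot and the scene stay as the last step left them, time stands still between calls to the robot, and variables do not carry over. Pictures are saved under pics/ and viewed, at most 10 in all, crops included, and the job is handed in when it is done.

```bash
ls; mkdir -p pics; python3 - <<'E'
from workcell import env
import cv2,numpy as np
s=env.state();print(s['time_s'],s['ee_pos'],s['ee_rot'],s['force'],s['gripper_width'])
for n in ("top","side"):
    f=env.grab_frame(n);cv2.imwrite(f"pics/{n}0.png",f[:,:,::-1])
    m=env.camera_model(n);print(n,{k:(np.round(v,3).tolist() if not isinstance(v,str) else v) for k,v in m.items()})
E
```

```text
pics
0.0 [160.82676916 551.51858142 213.11200287] [-1.79897514e+02 -2.64079104e-03  1.63738306e+02] [-0.12141508 -0.19463565  0.03002588] 90.87541280982123
top {'fx': 399.28, 'fy': 399.28, 'cx': 262.969, 'cy': 193.838, 'camera_from_world': [[0.018, -1.0, 0.003, 19.135], [0.988, 0.019, 0.151, -563.628], [-0.151, 0.0, 0.988, -882.207], [0.0, 0.0, 0.0, 1.0]]}
side {'fx': 350.248, 'fy': 350.248, 'cx': 252.823, 'cy': 189.705, 'camera_from_world': [[0.88, -0.475, 0.019, -467.192], [0.211, 0.425, 0.88, -199.687], [-0.426, -0.77, 0.475, -666.111], [0.0, 0.0, 0.0, 1.0]]}
```

View pics/top0.png

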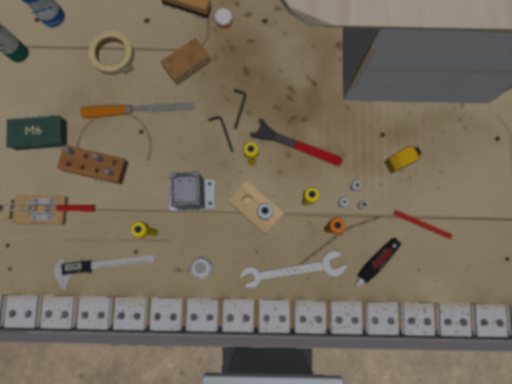

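View pics/side0.png

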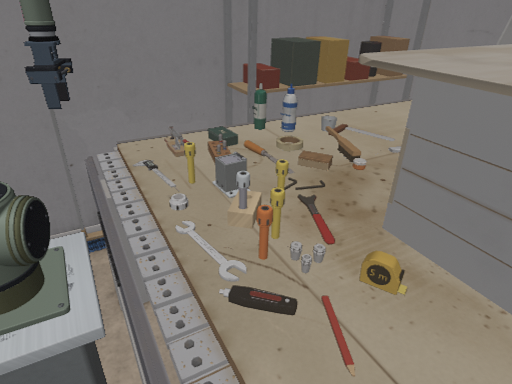

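The top view shows the stand and chuck (nut near (265,211)) and the pocket (near (187,190), foot plate extending right to about 214). I'll enlarge that area.

```bash
cat > h.py <<'E'
import numpy as np
from workcell import env
def ray(n,u,v,z,m=None):
    m=m or env.camera_model(n);T=np.array(m['camera_from_world']);R,t=T[:3,:3],T[:3,3]
    d=R.T@np.array([(u-m['cx'])/m['fx'],-(v-m['cy'])/m['fy'],-1]);c=-R.T@t
    return c+d*(z-c[2])/d[2]
def pix(n,P,m=None):
    m=m or env.camera_model(n);T=np.array(m['camera_from_world']);p=T[:3,:3]@np.array(P,float)+T[:3,3]
    return np.array([m['cx']-m['fx']*p[0]/p[2],m['cy']+m['fy']*p[1]/p[2]])
E
python3 - <<'E'
import cv2
a=cv2.imread('pics/top0.png')[160:240,155:295]
cv2.imwrite('pics/topc.png',cv2.resize(a,(770,440),interpolation=cv2.INTER_CUBIC))
E
```

```text
(no output)
```

View pics/topc.png

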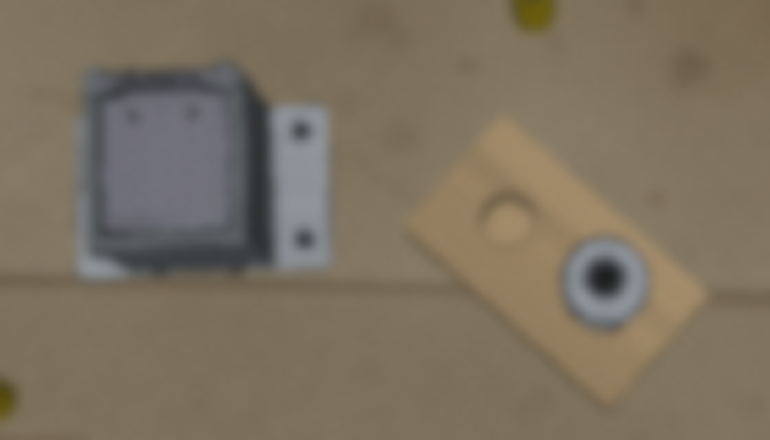

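The crop (x5.5) shows the pocket rim corners near (90,75), (248,70), (92,250), (248,246), the hinge lugs on the upper edge, the nut centre at (605,282), and the stand corners at (503,115), (710,293), (610,407), (403,220).

```bash
python3 - <<'E'
from h import *
f=lambda x,y,z:ray("top",155+(x+.5)/5.5-.5,160+(y+.5)/5.5-.5,z).round(1)
for n,p,z in [("rimTL",(90,75),96),("rimTR",(248,70),96),("rimBL",(92,250),96),("rimBR",(248,246),96),("plTR",(328,106),4),("plBR",(328,267),4),("plBL",(78,277),4),("nut",(605,282),135),("hole",(508,219),42),("s1",(503,115),42),("s2",(710,293),42),("s3",(610,407),42),("s4",(403,220),42),("lugL",(95,78),103),("lugR",(228,66),103)]: print(n,f(*p,z))
m=env.camera_model("wrist");T=np.array(m['camera_from_world']);print(m['fx'],(-T[:3,:3].T@T[:3,3]).round(1),T[:3,:3].round(2).tolist())
print(env.state()['ee_pos'])
E
```

```text
rimTL [597.  232.7  96. ]
rimTR [600.3 169.7  96. ]
rimBL [526.7 228.2  96. ]
rimBR [529.4 166.7  96. ]
plTR [603.7 148.7   4. ]
plBR [532.2 146.    4. ]
plBL [525.8 254.8   4. ]
nut [513.5  25.7 135. ]
hole [549.6  66.5  42. ]
s1 [594.   69.7  42. ]
s2 [519.9 -18.9  42. ]
s3 [471.6  22.2  42. ]
s4 [548.3 110.6  42. ]
lugL [594.4 229.  103. ]
lugR [600.3 176.6 103. ]
299.87795907113144 [ 91.7 571.8 384.5] [[0.28, 0.96, -0.0], [-0.93, 0.27, -0.26], [-0.25, 0.07, 0.97]]
[160.8598844  551.55708848 213.23135598]
```

```bash
python3 -m jog '{"jaw":[91,91,91,91,91,91,91,91,91,91],"slide":[[0,0,0],[0,0,0],[0,0,0],[-0.8,-1,0],[-0.8,-1,0],[-0.8,-1,0],[-0.8,-1,0],[-0.8,-1,0],[-0.8,-1,0],[-0.8,-1,0]],"spin":[-0.8,-0.8,-0.8,0,0,0,0,0,0,0]}' && python3 -m jog '{"jaw":[91,91,91,91,91,91,91,91,91,91],"slide":[[-0.8,-1,0],[-0.8,-1,0],[-0.8,-1,0],[-0.8,-1,0],[-0.8,-1,0],[-0.8,-1,0],[-0.8,-1,0],[-0.8,-1,0],[0,0,0],[0,0,0]],"spin":[0,0,0,0,0,0,0,0,0,0]}'
python3 - <<'E'
from h import *
import cv2,pickle
s=env.state();print(s['time_s'],s['ee_pos'],s['ee_rot'],s['force'])
m=env.camera_model("wrist");f=env.grab_frame("wrist");cv2.imwrite("pics/w1.png",f[:,:,::-1]);pickle.dump(m,open('w1.pkl','wb'))
E
```

```text
time_s: 1.1
ee_pos: [340.2, 349.5, 213.7]
ee_rot: [-180.0, -0.0, -177.0]
force: [0.6, 0.6, 0.0]
gripper_width: 90.8
gripper_force: 0.0
time_s: 2.1
ee_pos: [543.4, 120.6, 213.2]
ee_rot: [180.0, -0.1, -177.2]
force: [0.3, 0.3, -0.2]
gripper_width: 91.2
gripper_force: 0.0
2.1 [543.40108754 120.58400295 213.24474249] [ 1.79979884e+02 -1.02712111e-01 -1.77162369e+02] [ 0.25643054  0.33434377 -0.24563488]
```

View pics/w1.png

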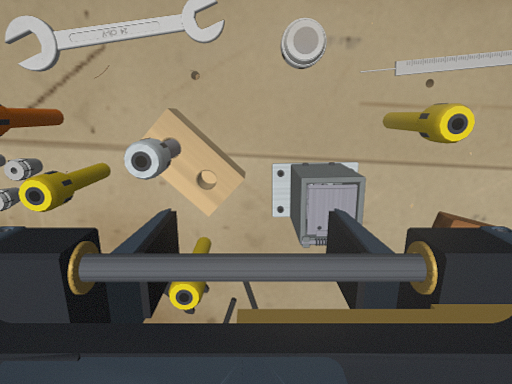

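The wrist view shows the nut top near (144,159), stand hole near (206,179), and pocket with its rim near (292-362, 170-240), hinge at the bottom (far from robot). Enlarging.

```bash
python3 - <<'E'
import cv2
a=cv2.imread('pics/w1.png')[100:260,115:375]
cv2.imwrite('pics/w1c.png',cv2.resize(a,(780,480),interpolation=cv2.INTER_CUBIC))
E
```

```text
(no output)
```

View pics/w1c.png

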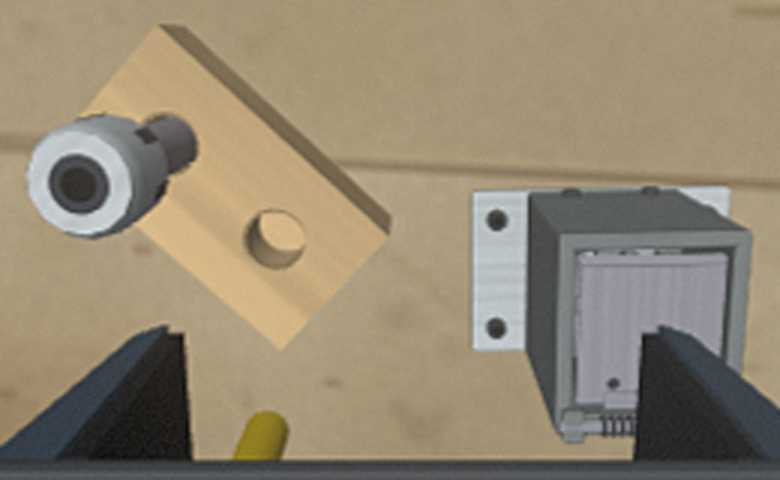

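```bash
python3 - <<'E'
from h import *
import pickle
m=pickle.load(open('w1.pkl','rb'))
f=lambda x,y,z:ray("",115+(x+.5)/3-.5,100+(y+.5)/3-.5,z,m).round(1)
for n,p,z in [("nut",(79,183),135),("nutL",(28,181),133),("nutR",(133,181),133),("hole",(276,239),42),("rimFL",(560,235),96),("rimFR",(750,230),96),("rimBL",(560,440),96),("mouthFL",(575,252),96),("mouthFR",(730,248),96),("plFL",(473,192),4),("plFR",(728,187),4),("plBL",(473,350),4),("lug",(573,425),101),("s1",(158,25),42),("s3",(282,349),42),("s4",(390,237),42)]: print(n,f(*p,z))
E
```

```text
nut [514.7  25.4 135. ]
nutL [515.2  10.4 133. ]
nutR [513.7  39.9 133. ]
hole [549.   67.1  42. ]
rimFL [530.8 167.9  96. ]
rimFR [526.1 229.8  96. ]
rimBL [603.6 174.5  96. ]
mouthFL [536.3 173.3  96. ]
mouthFR [532.4 224.1  96. ]
plFL [532.9 145.4   4. ]
plFR [525.3 253.8   4. ]
plBL [604.  150.1   4. ]
lug [595.5 177.4 101. ]
s1 [470.8  23.1  42. ]
s3 [594.1  70.   42. ]
s4 [546.  111.4  42. ]
```

```bash
python3 -m jog '{"jaw":[91,91,91,91,91,91,91],"slide":[[0.3,-0.8,0],[0.3,-0.8,0],[0.3,-0.8,0],[0.28,-0.7,0],[0,0,0.8],[0,0,0.8],[0,0,0]],"spin":[-0.12,0,0,0,0,0,0]}'
python3 - <<'E'
from h import *
s=env.state();p=s['ee_pos'];print(p,s['ee_rot'])
d=np.array([514.3,25.5,102])-p;a=np.radians(3.8);print((-(d[0]*np.cos(a)+d[1]*np.sin(a))/30).round(3),((-d[0]*np.sin(a)+d[1]*np.cos(a))/30).round(3),-d[2]/30)
E
```

```text
time_s: 2.85
ee_pos: [511.1, 27.0, 163.4]
ee_rot: [180.0, -0.4, -176.0]
force: [-0.7, -0.2, -0.1]
gripper_width: 90.9
gripper_force: 0.0
[511.05834895  26.98023437 163.39587934] [ 179.96000291   -0.39444365 -176.0209335 ]
-0.105 -0.056 2.0465293112888285
```

```bash
python3 -m jog '{"jaw":[91,91,91,91,91,91],"slide":[[-0.05,-0.04,0.7],[0,0,0.7],[0,0,0.6],[0,0,0],[0,0,0],[0,0,0]],"spin":[0,0,0,0,0,0]}' 60
```

```text
time_s: 3.45
ee_pos: [516.8, 25.4, 107.5]
ee_rot: [180.0, 0.2, -176.1]
force: [-0.0, -0.6, 0.2]
gripper_width: 90.9
gripper_force: 0.0
```

```bash
python3 -m jog '{"jaw":[91,91,91],"slide":[[0.08,0,0.17],[0,0,0],[0,0,0]],"spin":[0,0,0]}' 60
```

```text
time_s: 3.75
ee_pos: [513.3, 24.7, 101.0]
ee_rot: [180.0, 0.0, -176.1]
force: [-0.5, 0.1, -0.3]
gripper_width: 90.8
gripper_force: 0.0
```

```bash
python3 -m jog '{"jaw":[60,36,30,30,30,30,30],"slide":[[0,0,0],[0,0,0],[0,0,0],[0,0,0],[0,0,0],[0,0,0],[0,0,0]],"spin":[0,0,0,0,0,0,0]}' 60
```

```text
time_s: 4.45
ee_pos: [513.4, 24.8, 100.8]
ee_rot: [180.0, -0.0, -176.1]
force: [0.5, 0.2, -0.3]
gripper_width: 37.8
gripper_force: 0.0
```

```bash
python3 -m jog '{"jaw":[20,20,20,20],"slide":[[0,0,0],[0,0,0],[0,0,0],[0,0,0]],"spin":[0,0,0,0]}' 60; python3 -m jog '{"jaw":[20,20,20,20,20],"slide":[[0,0,-0.1],[0,0,-0.2],[0,0,-0.2],[0,0,0],[0,0,0]],"spin":[0,0,0,0,0]}'
```

```text
time_s: 4.85
ee_pos: [513.4, 24.9, 100.8]
ee_rot: [180.0, 0.0, -176.1]
force: [-0.7, 0.8, 0.1]
gripper_width: 33.2
gripper_force: 60.0
time_s: 5.35
ee_pos: [513.5, 24.7, 116.1]
ee_rot: [-180.0, 0.0, -176.1]
force: [0.2, -1.0, -4.4]
gripper_width: 32.4
gripper_force: 60.0
```

```bash
python3 -m jog '{"jaw":[20,20,20,20,20,20],"slide":[[0,0,-0.5],[0,0,-0.8],[0,0,-0.8],[0,0,-0.7],[0,0,-0.4],[0,0,0]],"spin":[0,0,0,0,0,0]}' && python3 -m jog '{"jaw":[20,20,20,20,20,20,20,20,20,20],"slide":[[-0.1,0.4,0],[-0.2,0.8,0],[-0.2,0.8,0],[-0.2,0.8,0],[-0.2,0.8,0],[-0.2,0.8,0],[-0.2,0.8,0],[-0.18,0.56,0],[0,0,0],[0,0,0]],"spin":[0,0,0,0,0,0,0,0,0,0]}' && python3 -m jog '{"jaw":[20,20,20],"slide":[[0,0,0],[0,0,0],[0,0,0]],"spin":[0,0,0]}'
python3 - <<'E'
from h import *
import cv2
s=env.state();print(s['ee_pos'],s['ee_rot'],s['force'],s['torque'])
ims=[]
for n in("top","side","wrist"):
    f=env.grab_frame(n)[:,:,::-1]; p=pix(n,[546,200,140]).astype(int)
    ims.append(cv2.resize(f[max(p[1]-65,0):p[1]+65,max(p[0]-45,0):p[0]+45],(260,375),interpolation=cv2.INTER_CUBIC)); print(n,p)
cv2.imwrite("pics/m2.png",np.hstack(ims))
E
```

```text
time_s: 5.95
ee_pos: [514.3, 24.7, 213.2]
ee_rot: [-180.0, 0.2, -176.1]
force: [1.0, -0.3, -4.5]
gripper_width: 32.8
gripper_force: 60.0
time_s: 6.95
ee_pos: [545.4, 200.2, 210.7]
ee_rot: [-179.9, -0.1, -176.0]
force: [-0.4, 0.2, -3.7]
gripper_width: 32.9
gripper_force: 60.0
time_s: 7.25
ee_pos: [545.9, 199.4, 212.0]
ee_rot: [-180.0, 0.0, -176.2]
force: [0.9, -0.5, -4.2]
gripper_width: 32.7
gripper_force: 60.0
[545.89819641 199.43254848 211.99241775] [-1.79998941e+02  5.96453584e-03 -1.76161193e+02] [ 0.85837995 -0.45086838 -4.15233825] [ 0.05542833  0.04081681 -0.02414933]
top [180 193]
side [224 145]
wrist [253 200]
```

View pics/m2.png

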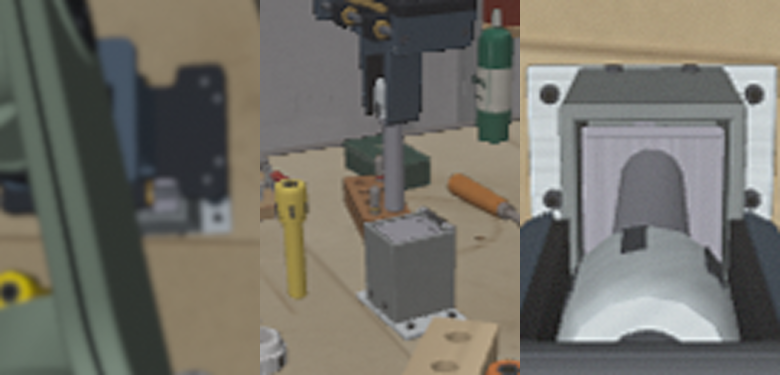

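Shank is centred over the flap (its centre and flap's centre both at column ~652 of the mosaic), near the free edge. Pushing down slowly.

```bash
python3 -m jog '{"jaw":[20,20,20,20,20],"slide":[[-0.07,0.02,0.3],[0,0,0.3],[0,0,0.3],[0,0,0.2],[0,0,0]],"spin":[0,0,0,0,0]}'; python3 -m jog '{"jaw":[20,20,20,20,20],"slide":[[0,0,0.2],[0,0,0.2],[0,0,0.2],[0,0,0.2],[0,0,0]],"spin":[0,0,0,0,0]}'
```

```text
time_s: 7.9
ee_pos: [547.8, 200.8, 177.9]
ee_rot: [-180.0, -0.1, -176.1]
force: [-1.1, -0.6, -1.4]
gripper_width: 32.6
gripper_force: 60.0
time_s: 8.4
ee_pos: [546.8, 200.7, 153.5]
ee_rot: [-180.0, -0.2, -176.1]
force: [-2.2, 0.8, -2.3]
gripper_width: 32.6
gripper_force: 60.0
```

```bash
python3 -m jog '{"jaw":[20,20,20,20,20,20],"slide":[[0,0,0.15],[0,0,0.15],[0,0,0.15],[0,0,0.1],[0,0,0],[0,0,0]],"spin":[0,0,0,0,0,0]}'; python3 -m jog '{"jaw":[20,20,20,20,20,20],"slide":[[-0.1,0,0],[-0.1,0,0],[-0.1,0,0],[-0.1,0,0],[0,0,0],[0,0,0]],"spin":[0,0,0,0,0,0]}'
```

```text
time_s: 9.0
ee_pos: [546.9, 200.7, 137.6]
ee_rot: [-180.0, -0.2, -176.1]
force: [-1.8, -0.7, -4.6]
gripper_width: 32.3
gripper_force: 60.0
time_s: 9.6
ee_pos: [560.8, 201.8, 138.8]
ee_rot: [180.0, 0.1, -176.1]
force: [-2.8, -0.4, -4.3]
gripper_width: 32.8
gripper_force: 60.0
```

```bash
python3 -m jog '{"jaw":[20,20,20,20,20],"slide":[[-0.1,0,0.08],[0,0,0.08],[0,0,0.05],[0,0,0],[0,0,0]],"spin":[0,0,0,0,0]}'; python3 -m jog '{"jaw":[20,20,20],"slide":[[0,0,0.04],[0,0,0],[0,0,0]],"spin":[0,0,0]}';python3 -m jog '{"jaw":[20,20,20],"slide":[[0,0,0.04],[0,0,0],[0,0,0]],"spin":[0,0,0]}'
```

```text
time_s: 10.1
ee_pos: [562.8, 202.0, 131.9]
ee_rot: [180.0, -0.0, -176.1]
force: [-2.3, 0.4, -2.6]
gripper_width: 32.8
gripper_force: 60.0
time_s: 10.4
ee_pos: [562.9, 201.9, 130.8]
ee_rot: [180.0, -0.0, -176.1]
force: [-1.7, 0.8, -2.5]
gripper_width: 32.5
gripper_force: 60.0
time_s: 10.7
ee_pos: [563.3, 202.0, 130.5]
ee_rot: [180.0, 0.1, -176.1]
force: [-3.3, -0.6, 4.1]
gripper_width: 32.8
gripper_force: 60.0
```

```bash
for i in 1; do python3 -m jog '{"jaw":[20,20,20],"slide":[[0,0.04,0],[0,0.04,0],[0,0,0]],"spin":[0,0,0]}' | grep -E 'ee_pos|^force'
python3 -m jog '{"jaw":[20,20,20],"slide":[[0,0.04,0],[0,0.04,0],[0,0,0]],"spin":[0,0,0]}'| grep -E 'ee_pos|^force'
python3 -m jog '{"jaw":[20,20,20],"slide":[[0,0.04,0],[0,0.04,0],[0,0,0]],"spin":[0,0,0]}'| grep -E 'ee_pos|^force'; done
```

```text
ee_pos: [563.3, 203.0, 130.4]
force: [-2.2, -4.6, 5.7]
ee_pos: [563.2, 204.0, 130.4]
force: [-2.1, -6.3, 6.4]
ee_pos: [563.0, 206.3, 130.5]
force: [-1.4, -7.5, 6.5]
```

```bash
python3 -m jog '{"jaw":[20,20,20],"slide":[[0,0,-0.1],[0,0,0],[0,0,0]],"spin":[0,0,0]}' | grep -E 'ee_pos|^force'
python3 -m jog '{"jaw":[20,20,20],"slide":[[0,0,0.06],[0,0,0.03],[0,0,0]],"spin":[0,0,0]}'| grep -E 'ee_pos|^force'
python3 -c "
from workcell import env;s=env.state();print(s['torque'],s['force'],s['ee_pos'])"
```

```text
ee_pos: [562.0, 209.0, 131.7]
force: [-2.3, -1.7, -3.8]
ee_pos: [562.8, 209.5, 130.6]
force: [-2.1, -0.6, 2.0]
[-1.85039133e-01  7.68983849e-01 -5.48232453e-04] [-2.10612273 -0.58324462  1.97558704] [562.78739082 209.50541238 130.62706484]
```

```bash
G='ee_pos|^force'; python3 -m jog '{"jaw":[20,20,20,20],"slide":[[0,-0.1,-0.09],[0,0,0],[0,0,0.1],[0,0,0]],"spin":[0,0,0,0]}' | grep -E $G
python3 -m jog '{"jaw":[20,20,20,20],"slide":[[0,-0.12,-0.1],[0,0,0],[0,0,0.1],[0,0,0]],"spin":[0,0,0,0]}' | grep -E $G
python3 -m jog '{"jaw":[20,20,20,20],"slide":[[0,-0.12,-0.1],[0,0,0],[0,0,0.1],[0,0,0]],"spin":[0,0,0,0]}' | grep -E $G
python3 -m jog '{"jaw":[20,20,20,20],"slide":[[0,-0.12,-0.1],[0,0,0],[0,0,0.1],[0,0,0]],"spin":[0,0,0,0]}' | grep -E $G
```

```text
ee_pos: [563.4, 206.2, 130.6]
force: [-3.1, -0.5, 3.5]
ee_pos: [563.7, 202.4, 130.5]
force: [-3.2, -1.2, 3.3]
ee_pos: [563.9, 198.8, 130.5]
force: [-2.1, -1.6, 4.3]
ee_pos: [564.1, 195.2, 130.5]
force: [-2.3, -1.2, 2.8]
```

```bash
G='ee_pos|^force'; python3 -m jog '{"jaw":[20,20,20,20],"slide":[[-0.13,0,-0.1],[0,0,0],[0,0,0.1],[0,0,0]],"spin":[0,0,0,0]}' | grep -E $G
python3 -m jog '{"jaw":[20,20,20,20],"slide":[[0,0.12,-0.1],[0,0,0],[0,0,0.1],[0,0,0]],"spin":[0,0,0,0]}' | grep -E $G
python3 -m jog '{"jaw":[20,20,20,20],"slide":[[0,0.12,-0.1],[0,0,0],[0,0,0.1],[0,0,0]],"spin":[0,0,0,0]}' | grep -E $G
python3 -m jog '{"jaw":[20,20,20,20],"slide":[[0,0.12,-0.1],[0,0,0],[0,0,0.1],[0,0,0]],"spin":[0,0,0,0]}' | grep -E $G
```

```text
ee_pos: [567.9, 196.0, 129.5]
force: [-0.8, 0.9, -3.6]
ee_pos: [567.2, 199.5, 129.5]
force: [-1.8, 0.4, -4.3]
ee_pos: [567.5, 203.2, 130.5]
force: [-2.0, -0.0, -0.5]
ee_pos: [567.3, 206.8, 130.6]
force: [-2.5, -1.2, 2.7]
```

```bash
G='ee_pos|^force'; python3 -m jog '{"jaw":[20,20,20,20,20],"slide":[[-0.01,-0.15,-0.1],[-0.01,-0.14,0],[0,0,0],[0,0,0.1],[0,0,0]],"spin":[0,0,0,0,0]}' | grep -E $G
python3 -m jog '{"jaw":[20,20],"slide":[[0,0,0.04],[0,0,0]],"spin":[0,0]}' | grep -E $G
python3 -m jog '{"jaw":[20,20],"slide":[[0,0,0.04],[0,0,0]],"spin":[0,0]}' | grep -E $G
```

```text
ee_pos: [567.9, 197.4, 129.1]
force: [-1.6, -0.9, -4.2]
ee_pos: [568.1, 197.7, 128.6]
force: [-0.7, -1.9, -2.2]
ee_pos: [568.3, 198.0, 127.7]
force: [-0.7, 0.4, 0.2]
```

```bash
G='ee_pos|^force'; python3 -m jog '{"jaw":[20,20,20],"slide":[[-0.06,0,0],[0,0,0],[0,0,0]],"spin":[0,0,0]}' | grep -E $G
python3 -m jog '{"jaw":[20,20],"slide":[[0,0,0.06],[0,0,0]],"spin":[0,0]}' | grep -E $G
python3 -m jog '{"jaw":[20,20],"slide":[[0,0,0.06],[0,0,0]],"spin":[0,0]}' | grep -E $G
```

```text
ee_pos: [569.2, 197.9, 126.9]
force: [-1.7, -0.4, -2.2]
ee_pos: [569.3, 197.9, 124.9]
force: [-1.2, -0.2, -4.2]
ee_pos: [569.3, 197.9, 123.2]
force: [-1.3, 0.5, -4.6]
```

```bash
G='ee_pos|^force'; python3 -m jog '{"jaw":[20,20,20],"slide":[[0,0,0.07],[0,0,0.07],[0,0,0]],"spin":[0,0,0]}' | grep -E $G
python3 -m jog '{"jaw":[20,20,20],"slide":[[0,0,0.07],[0,0,0.07],[0,0,0]],"spin":[0,0,0]}' | grep -E $G
python3 -m jog '{"jaw":[20,20,20],"slide":[[0,0,0.07],[0,0,0.07],[0,0,0]],"spin":[0,0,0]}' | grep -E $G
```

```text
ee_pos: [569.3, 197.8, 119.0]
force: [-1.2, 1.0, -4.9]
ee_pos: [569.4, 197.8, 114.8]
force: [-1.6, -0.1, -5.0]
ee_pos: [569.4, 197.8, 110.6]
force: [-1.5, 0.2, -4.0]
```

```bash
G='ee_pos|^force'; python3 -m jog '{"jaw":[20,20,20],"slide":[[0,0,0.06],[0,0,0.06],[0,0,0]],"spin":[0,0,0]}' | grep -E $G
python3 -m jog '{"jaw":[20,20,20],"slide":[[0,0,0.05],[0,0,0.03],[0,0,0]],"spin":[0,0,0]}' | grep -E $G
python3 -m jog '{"jaw":[20,20,20],"slide":[[0,0,0.05],[0,0,0],[0,0,0]],"spin":[0,0,0]}' | grep -E $G
```

```text
ee_pos: [569.4, 197.9, 107.2]
force: [-1.9, 0.6, -3.2]
ee_pos: [569.6, 198.1, 105.3]
force: [-2.1, -0.2, 1.0]
ee_pos: [569.5, 198.0, 103.4]
force: [-2.5, 0.5, 0.5]
```

Passing the ball; about 2.6 mm to the bottom.

```bash
G='ee_pos|^force'; python3 -m jog '{"jaw":[20,20,20],"slide":[[0,0,0.04],[0,0,0],[0,0,0]],"spin":[0,0,0]}' | grep -E $G
python3 -m jog '{"jaw":[20,20,20],"slide":[[0,0,0.04],[0,0,0],[0,0,0]],"spin":[0,0,0]}' | grep -E $G
python3 -m jog '{"jaw":[20,20,20],"slide":[[0,0,0.03],[0,0,0],[0,0,0]],"spin":[0,0,0]}' | grep -E $G
```

```text
ee_pos: [569.5, 198.0, 102.2]
force: [-2.6, 1.9, -0.7]
ee_pos: [569.5, 198.0, 101.1]
force: [-1.8, 1.6, 0.2]
ee_pos: [569.8, 198.0, 100.8]
force: [-3.5, 1.6, 5.4]
```

```bash
G='ee_pos|^force'; python3 -m jog '{"jaw":[20,20,20],"slide":[[0,0,0.03],[0,0,0],[0,0,0]],"spin":[0,0,0]}' | grep -E $G
python3 - <<'E'
from h import *
import cv2
f=env.grab_frame("wrist")[:,:,::-1];g=env.grab_frame("side")[:,:,::-1]
p=pix("side",[569,198,110]).astype(int);w=pix("wrist",[569,198,110]).astype(int)
c=lambda a,p:cv2.resize(a[max(p[1]-55,0):p[1]+55,max(p[0]-55,0):p[0]+55],(390,390),interpolation=cv2.INTER_CUBIC)
cv2.imwrite("pics/m3.png",np.hstack([c(g,p),c(f,w)]))
E
```

```text
ee_pos: [570.1, 198.0, 100.8]
force: [-4.4, 0.9, 10.1]
```

View pics/m3.png

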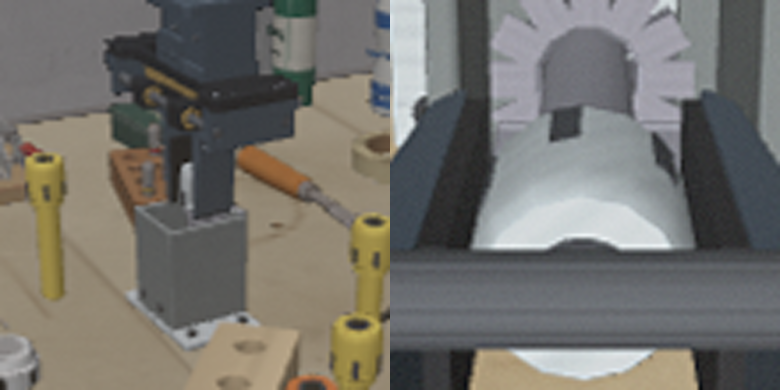

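The shank is in the pocket with the flap held open, and the end stopped hard at the height computed for the bottom (15 N). I'll unload, release and back off.

```bash
python3 -m jog '{"jaw":[20,20,20],"slide":[[0.04,0,-0.04],[0,0,0],[0,0,0]],"spin":[0,0,0]}'; python3 -m jog '{"jaw":[36,40,50,60,60,60],"slide":[[0,0,0],[0,0,0],[0,0,0],[0,0,0],[0,0,0],[0,0,0]],"spin":[0,0,0,0,0,0]}'
```

```text
time_s: 20.4
ee_pos: [569.0, 197.9, 100.8]
ee_rot: [180.0, 0.1, -176.1]
force: [-2.3, 1.0, 4.1]
gripper_width: 32.6
gripper_force: 60.0
time_s: 21.0
ee_pos: [568.4, 197.7, 100.5]
ee_rot: [-180.0, 0.0, -176.1]
force: [-0.2, -0.4, -0.2]
gripper_width: 60.0
gripper_force: 0.0
```

```bash
python3 -m jog '{"jaw":[60,60,60,60,60,60,60,60,60],"slide":[[0,0,-0.1],[0,0,-0.3],[0,0,-0.8],[0,0,-1],[0,0,-1],[0,0,-1],[0,0,-0.6],[0,0,0],[0,0,0]],"spin":[0,0,0,0,0,0,0,0,0]}'
python3 - <<'E'
from h import *
import cv2
f=env.grab_frame("wrist")[:,:,::-1];g=env.grab_frame("side")[:,:,::-1]
p=pix("side",[569,198,100]).astype(int)
cv2.imwrite("pics/m4.png",np.hstack([cv2.resize(g[p[1]-55:p[1]+55,p[0]-55:p[0]+55],(384,384),interpolation=cv2.INTER_CUBIC),f[:,64:448]]))
m=env.camera_model("wrist")
for P in([569,198,135],[569,198,143]):print(pix("wrist",P,m)+[384-64,0], pix("side",P)-p)
E
```

```text
time_s: 21.9
ee_pos: [568.1, 197.7, 244.6]
ee_rot: [180.0, 0.0, -176.1]
force: [-0.3, -0.1, 0.2]
gripper_width: 60.0
gripper_force: 0.0
[573.19253978 191.93603191] [  0.37074796 -10.67318021]
[573.21170282 194.09568744] [  0.34521764 -13.32166856]
```

View pics/m4.png

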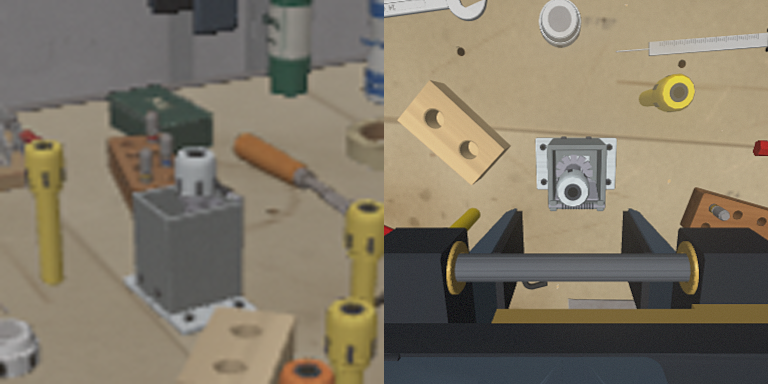

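The chuck stands in the pocket with its nut top at (573,192), exactly where a top height of 135 mm predicts it, and the gripper is clear.

```bash
python3 -c "
from workcell import env;print(env.job_done())"
```

```text
the job is handed in; nothing more can be done
None
```

The chuck is in the dust pocket, pushed down until it stopped at the bottom (about 15 N) and let go, and the job was handed in with about 22 s on the clock and the gripper clear of everything.

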